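Pack the fitter's kit tray by colour

ROBOT

A 7-joint arm with a two-finger parallel gripper is mounted at the origin on the work surface; the furniture and walls round the work are solid. World frame = base frame: x ahead of the robot, y to its left, z up, the work surface at z = 0. Lengths are in m, angles in rad, forces in N, time in s.
With the tool pointing down it reaches from about 0.4 to 0.85 m from the base axis. Payload 4.5 kg.
Tool frame: the origin (TCP) lies at the very end of the fingers, on their centre line; the grasp point (between the pads) lies 19 mm behind it (tcp_to_grasp is the z of the grasp point in the tool frame, in m); z points along the fingers, y is the line along which they close (so a half turn about z gives the same grasp; the last joint's range is limited). The gripper opens to 88 mm and grips with 3 to 60 N. Pads are 18 mm wide; open, the fingers measure 123 mm over their backs; the gripper's body (75 mm by 187 mm) begins 45 mm behind the grasp point.
Start: joints at [1.264, 0.689, -0.195, 1.565, 0.157, 0.902, -0.215], TCP at [0.209, -0.589, 0.239] pointing down, gripper open.
Joint ranges: [-3.01, 3.01], [-0.46, 2.08], [-1.47, 1.51], [0.13, 2.56], [-1, 4.14], [0.04, 2.09], [-2.66, 2.66]. Speed limits (rad/s): [2.57, 2.57, 3.14, 3.14, 3.14, 3.14, 3.14].

INTERFACE

Orientations are given as a unit quaternion [x, y, z, w].
In Python, from plant import * gives the robot as it stands. The module is installed in compiled form; this text tells all that it offers.
- The arm moves only by the shell command python3 -m jog 'ROWS' [OPENING] [FORCE]. ROWS is JSON, a list that holds one entry, the list of rows, each a list of 6 numbers: the shift along the tool's x, y, z in m, then the turn, a rotation vector about the tool's x, y, z in rad. In form: [[[dx, dy, dz, ax, ay, az], ...]]. A call has 1 to 12 rows; each row shifts and turns the commanded pose from where the row before left it, along the tool's axes as they then stand; what a row does not reach is not made up. A row lasts 1/8 s, in which the tool goes at most 62.5 mm and 10.7 degrees, less where a joint would pass 70% of its speed; a pose out of reach is approached as far as the arm can. A call with a gripper value outside its range is refused whole. OPENING is the finger opening in m, from 0 to 0.0881, set as the call begins (- or left out, the last holds). The fingers move at their own pace and stop on an object; FORCE is the grip in N (left out, the last holds). Time passes only in rows, so rows that do not move let the fingers close. It gives the time, the measured TCP pose, the force, the opening and the grip force at its end, in the units of the state.
- get_state(): the state, without advancing time (a new reading comes with each control period).
- snapshot(name): name is "scene" or "top"; returns a dict with "frame" (400x640x3 uint8, red, green, blue), "mtx" (3x3 intrinsics, pixels), "xyz" and "orientation" of the camera in the world. Camera axes: x right, y down, z forward; pixel columns grow to the right and rows downward; lengths in m; the calibration is good to about 2 mm. A picture is of the moment at which its call begins. There is no depth.
- finish_job(): hands the job in; it is judged then, once.
The state is a dict: "clock": time; "q": joint angles; "qd": joint speeds; "joint_torque": joint torques, N m; "tool_pos": TCP position; "eef_rot": TCP orientation; "contact_force": force on the tool from outside, world axes, zero at the start; "moment": the same for the moment, N m; "opening": opening from 0.0 (shut) to 1.0 (fully open); "finger_force": force on a finger pad.
Only numpy, scipy, OpenCV 4.12 (cv2) and the standard library are available. Lean on these libraries where they do the work, as an engineer would, in place of code of your own. Each camera call takes 0.05 s, during which the arm holds its last target. There are 200 camera calls.

TASK

Pack the sign fitter's kit into the white four-bay tray: lay the red screwdriver, the green dust brush, the pink marker and the roll of yellow tape flat in the tray, each inside the bay whose liner has its own colour. The tools lie lengthwise, fully inside their bays. The black tape roll and the black pen are not part of the kit: leave them where they lie.

Things in the scene. Friction and masses are not known exactly. Their poses are not given: they have to be found in the camera images.
- screwdriver: screwdriver with a red handle and a steel shaft, 191 mm long, on the fixed grey work board (top 24 mm above z = 0), as all loose things. Origin: middle of its length, on the underside; z up, long axis y. The handle runs from y = +6 to +96 mm, 22 to 26 mm thick, up to z = 26 mm; its middle is y = +51 mm; the thin shaft points to -y. Grip it by the handle, across (along x). The weight is in the handle
- dust_brush: small dust brush with a dark green handle (+y) and pale bristles (-y), 28 x 177 x 12 mm, lying flat. Origin: middle of its length, on the underside; z up, long axis y. Grip it across (along x) near the origin, where it is at most 26 mm wide; 11 mm high there
- pink_marker: pink marker pen, 13 x 126 x 15 mm, lying flat; it does not roll. Origin: middle of its length, on the underside; z up, long axis y. Grip it across (along x), body 12 mm wide, top 12 mm above the origin
- yellow_tape: roll of yellow tape, a ring of 62 to 64 mm outer diameter and about 30 mm hole, 19 mm high, lying flat. Origin: centre of its underside; z up. Grip across the whole roll or over one rim (about 16 mm thick)
- liner_red: red liner, 216 x 76 x 2 mm, fixed floor of one of four side-by-side bays (84 mm apart along y) of the low white kit tray. Origin: centre of its underside, z up, x along the bay. Its upper face is 5 mm above the grey board (29 mm above z = 0). The bay over it is 220 mm long (x), 80 mm wide (y); its walls are 4 mm thick, top 16 mm above the board. Colours change bays
- liner_green: dark green liner, 216 x 76 x 2 mm, fixed floor of one of four side-by-side bays (84 mm apart along y) of the low white kit tray. Origin: centre of its underside, z up, x along the bay. Its upper face is 5 mm above the grey board (29 mm above z = 0). The bay over it is 220 mm long (x), 80 mm wide (y); its walls are 4 mm thick, top 16 mm above the board. Colours change bays
- liner_pink: pink liner, 216 x 76 x 2 mm, fixed floor of one of four side-by-side bays (84 mm apart along y) of the low white kit tray. Origin: centre of its underside, z up, x along the bay. Its upper face is 5 mm above the grey board (29 mm above z = 0). The bay over it is 220 mm long (x), 80 mm wide (y); its walls are 4 mm thick, top 16 mm above the board. Colours change bays
- liner_yellow: yellow liner, 216 x 76 x 2 mm, fixed floor of one of four side-by-side bays (84 mm apart along y) of the low white kit tray. Origin: centre of its underside, z up, x along the bay. Its upper face is 5 mm above the grey board (29 mm above z = 0). The bay over it is 220 mm long (x), 80 mm wide (y); its walls are 4 mm thick, top 16 mm above the board. Colours change bays
- black_tape: roll of black tape, 70 x 68 x 18 mm, lying flat. Origin: centre of its underside. Does not belong in the kit; stays where it is
- black_pen: black pen, 11 x 141 x 13 mm, lying flat. Origin: middle of its length, on the underside; long axis y. Does not belong in the kit; stays where it is

How it is judged:
By the outcome, as a careful person would: the job done as asked, in the order asked, and still so for the second after the job is handed in, with the robot touching nothing.
It also fails if it takes over 109 s, if anything falls off the work surface, if the arm or the gripper's body presses on something with over 40 N, if the wrist force passes 120 N, or if a joint passes its speed limit or range.

## Working session

There is one attempt and no reset: what is moved stays moved. The work goes in short steps, Python scripts to look and compute and a shell command to move; the robot and the scene stay as the last step left them, time stands still between calls to the robot, and variables do not carry over. Pictures are saved under pics/ and viewed, at most 14 in all, crops included, and the job is handed in when it is done.

```bash
mkdir -p pics; python3 - <<'E'
from plant import *
import cv2
for n in ("top","scene"):
    s=snapshot(n); cv2.imwrite(f"pics/{n}0.png",s["frame"][:,:,::-1]); print(n,s["mtx"],s["xyz"],s["orientation"])
s=get_state(); print(s["clock"],s["tool_pos"],s["eef_rot"],s["opening"])
E
```

```text
top [[519.3694275    0.         311.00423447]
 [  0.         519.3694275  203.77390529]
 [  0.           0.           1.        ]] [0.29613467 0.04993927 1.24811567] [ 0.70965626 -0.69804128  0.06581144 -0.06924744]
scene [[403.89146469   0.         319.61064887]
 [  0.         403.89146469 196.59056698]
 [  0.           0.           1.        ]] [-0.06627286  0.75264825  0.50485069] [-0.27171472  0.79919307 -0.50370833  0.18368304]
0.1 [ 0.20868573 -0.58855027  0.237998  ] [ 9.85509800e-01  1.69616556e-01 -1.92690144e-04 -7.87582141e-04] 1.0002310496914424
```

View pics/top0.png

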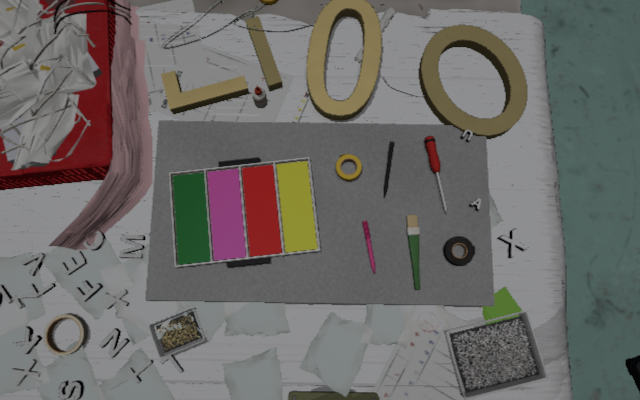

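View pics/scene0.png

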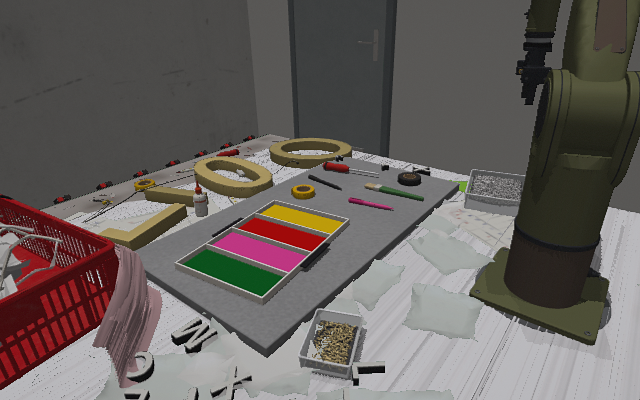

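The top view shows the tray at pixels (170–320, 158–267), bays from left to right green, pink, red and yellow. The tools are right of it: yellow roll (348,167), black pen (389,168), screwdriver (437,172), marker (369,246), brush (413,252) and black roll (459,251). I'll enlarge two crops.

```bash
python3 - <<'E'
import cv2
f=cv2.imread("pics/top0.png")
cv2.imwrite("pics/ca.png",cv2.resize(f[120:300,325:485],None,fx=3.3333,fy=3.3333,interpolation=cv2.INTER_CUBIC)[:600])
cv2.imwrite("pics/cb.png",cv2.resize(f[145:275,160:330],None,fx=4,fy=4,interpolation=cv2.INTER_CUBIC))
E
```

```text
(no output)
```

View pics/ca.png

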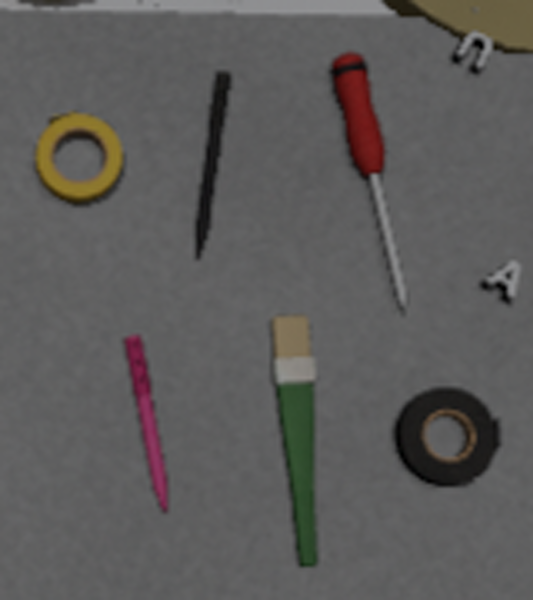

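View pics/cb.png

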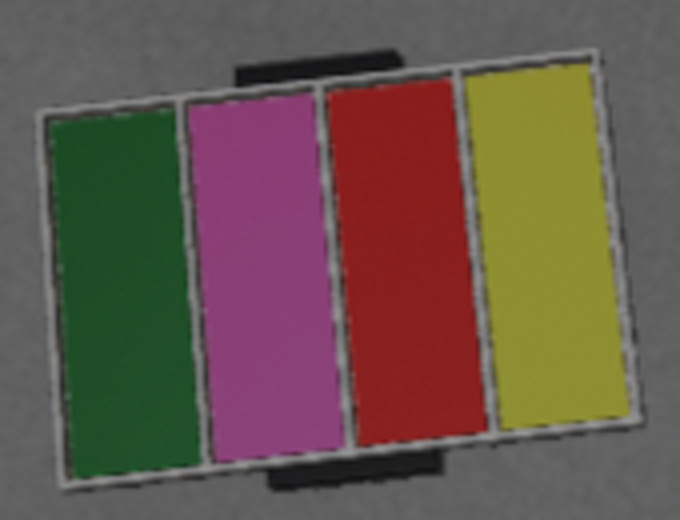

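Crop A: screwdriver butt (348,55), handle end (375,173), tip (403,310); brush bristle end (291,317), handle end (307,565); marker (133,338)–(165,511); yellow roll centre (80,157). Crop B: tray outer top corners at (38,112), (598,52), (643,422), (63,488).

```bash
cat > h.py <<'E'
from plant import *
import numpy as np
from scipy.spatial.transform import Rotation as R
K=np.array([[519.3694,0,311.0042],[0,519.3694,203.7739],[0,0,1]]);C=np.array([0.29613467,0.04993927,1.24811567])
Rc=R.from_quat([0.70965626,-0.69804128,0.06581144,-0.06924744])
def pt(u,v,z):
    d=Rc.apply(np.linalg.solve(K,[u,v,1])); return C+d*(z-C[2])/d[2]
def A(u,v,z): return pt(325+(u+.5)/3.3333-.5,120+(v+.5)/3.3333-.5,z)
def B(u,v,z): return pt(160+(u+.5)/4-.5,145+(v+.5)/4-.5,z)
def move(p,yaw=None):
    """tool-frame shift to world p; turn so that tool y (mod pi) has world yaw"""
    s=get_state();r=R.from_quat(s["eef_rot"])
    print("t",round(s["clock"],2),"tcp",np.round(s["tool_pos"],4),"open",round(s["opening"]*88.1,1),"F",np.round(s["contact_force"],1),"z",np.round(r.as_matrix()[:,2],3))
    print("tool shift mm",np.round(r.inv().apply(np.array(p)-s["tool_pos"])*1000,1))
    if yaw is not None:
        y=r.as_matrix()[:,1];c=np.arctan2(y[1],y[0]);d=(yaw-c+np.pi/2)%np.pi-np.pi/2
        print("tool yaw",c,"tool z turn",-d,"(or +-pi)","q7",s["q"][6])
E
python3 - <<'E'
from h import *
np.set_printoptions(precision=4,suppress=True)
for n,a,b,z in [("sd",(348,55),(403,310),.036),("sdhandle",(348,55),(375,173),.037),("brush",(291,317),(307,565),.03),("marker",(133,338),(165,511),.031),("pen",(223,73),(199,258),.03)]:
    p,q=A(*a,z),A(*b,z);d=p-q;print(n,p[:2],q[:2],"mid",(p+q)[:2]/2,"len",np.linalg.norm(d),"yaw",np.arctan2(d[1],d[0]))
print("ytape",A(80,157,.043),"btape",A(447,437,.042))
c=[B(*k,.040) for k in [(38,112),(598,52),(643,422),(63,488)]]
for k in range(4): d=c[(k+1)%4]-c[k];print(c[k],np.linalg.norm(d),np.arctan2(d[1],d[0]))
m=sum(c)/4;print(m)
ey=(c[0]+c[3]-c[1]-c[2]);ey/=np.linalg.norm(ey);ex=c[0]+c[1]-c[2]-c[3];ex/=np.linalg.norm(ex);print(ex,ey,ex@ey)
for n,k in zip("GPRY",[1.5,.5,-.5,-1.5]): print(n,m+ey*.084*k)
print(np.arctan2(ex[1],ex[0]))
s=get_state();print(R.from_quat(s["eef_rot"]).as_matrix())
p,q=A(348,55,.037),A(375,173,.037)
h=(p+q)/2;d=p-q;move([*h[:2],.12],np.arctan2(d[1],d[0])+np.pi/2)
E
```

```text
sd [ 0.7033 -0.227 ] [ 0.5146 -0.261 ] mid [ 0.6089 -0.244 ] len 0.1917740796477211 yaw 0.17842715002515105
sdhandle [ 0.703  -0.2267] [ 0.6144 -0.2438] mid [ 0.6587 -0.2353] len 0.09023608359109733 yaw 0.19062575560768905
brush [ 0.5093 -0.1826] [ 0.3348 -0.1901] mid [ 0.422  -0.1863] len 0.1746930253774297 yaw 0.04342897997738638
marker [ 0.4921 -0.0698] [ 0.3703 -0.0917] mid [ 0.4312 -0.0807] len 0.12380538242833555 yaw 0.17848377454526235
pen [ 0.6901 -0.1364] [ 0.5512 -0.1174] mid [ 0.6206 -0.1269] len 0.1401521973784365 yaw -0.13583062421106623
ytape [ 0.6213 -0.0309  0.043 ] btape [ 0.4241 -0.2872  0.042 ]
[0.6007 0.3995 0.04  ] 0.33792974080235133 -1.4443103888117106
[0.6433 0.0643 0.04  ] 0.22485112990499004 -3.007296481351923
[0.4205 0.0342 0.04  ] 0.33824866579219465 1.700691741980402
[0.3766 0.3696 0.04  ] 0.2260021031716645 0.13285390026932092
[0.5103 0.2169 0.04  ]
[0.9911 0.1332 0.    ] [-0.1278  0.9918  0.    ] 0.005381688664064875
G [0.4942 0.3418 0.04  ]
P [0.5049 0.2585 0.04  ]
R [0.5156 0.1752 0.04  ]
Y [0.5264 0.0919 0.04  ]
0.13357319528114037
[[ 0.9425  0.3343 -0.0006]
 [ 0.3343 -0.9425  0.0015]
 [-0.0001 -0.0016 -1.    ]]
t 0.1 tcp [ 0.2087 -0.5886  0.238 ] open 88.1 F [-0.2  0.1  0.3] z [-0.001  0.001 -1.   ]
tool shift mm [ 542.2 -182.3  118.2]
tool yaw -1.2299151567475497 tool z turn 0.1502554144396573 (or +-pi) q7 -0.2150884009630286
```

```bash
python3 -m jog '[[[0.025,-0.008,0,0,0,0],[0.05,-0.017,0,0,0,0],[0.05,-0.017,0,0,0,0],[0.05,-0.017,0,0,0,0],[0.05,-0.017,0.01,0,0,0],[0.05,-0.017,0.015,0,0,0],[0.05,-0.017,0.015,0,0,0],[0.05,-0.017,0.015,0,0,0],[0.05,-0.017,0.015,0,0,0],[0.05,-0.017,0.015,0,0,0],[0.05,-0.017,0.015,0,0,0],[0.017,-0.004,0.01,0,0,0.15]]]' 0.07 30
cat > m.py <<'E'
import sys
from h import *
a=[float(v) for v in sys.argv[1:]]
move(a[:3],a[3]+np.pi/2)
E
python3 m.py 0.6587 -0.2353 0.06 0.185
```

```text
clock: 1.6
tool_pos: [0.6614, -0.2311, 0.1271]
eef_rot: [0.995, 0.096, 0.0, -0.002]
contact_force: [0.2, -1.1, 1.3]
opening: 0.794
finger_force: 0.0
t 1.6 tcp [ 0.6614 -0.2311  0.1271] open 69.9 F [ 0.2 -1.1  1.3] z [ 0.     0.004 -1.   ]
tool shift mm [-3.5  3.9 67.1]
tool yaw -1.3781831606181703 tool z turn 0.007613166176726693 (or +-pi) q7 -1.1605993401679913
```

```bash
python3 -m jog '[[[-0.0035,0.004,0.01,0,0,0.007],[0,0,0.025,0,0,0],[0,0,0.03,0,0,0],[0,0,0.02,0,0,0],[0,0,0.01,0,0,0],[0,0,0.003,0,0,0],[0,0,0,0,0,0]]]' 0.05 30
python3 m.py 0.6587 -0.2353 0.029 0.185
python3 - <<'E'
from h import *
import cv2
f=snapshot("scene");i=f["frame"][:,:,::-1];cv2.imwrite("pics/s1.png",cv2.resize(i[120:230,250:470],None,fx=3,fy=3))
E
```

```text
clock: 2.48
tool_pos: [0.6567, -0.2413, 0.0314]
eef_rot: [0.996, 0.092, 0.001, 0.0]
contact_force: [-0.6, -0.5, 0.2]
opening: 0.568
finger_force: 0.0
t 2.48 tcp [ 0.6567 -0.2413  0.0314] open 50.1 F [-0.6 -0.5  0.2] z [ 0.001 -0.001 -1.   ]
tool shift mm [ 3.1 -5.5  2.4]
tool yaw -1.386833386024034 tool z turn -0.001037059229137327 (or +-pi) q7 -1.1655676451196784
```

View pics/s1.png

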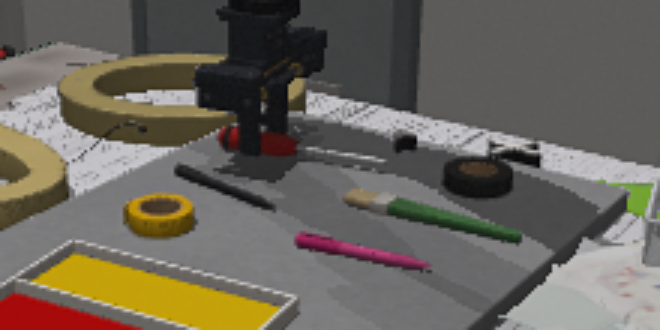

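The fingers straddle the red handle at (265,140). The first reading was taken before the arm settled, so I'll correct the small offset and close.

```bash
python3 -m jog '[[[0.003,-0.0055,0.002,0,0,0],[0,0,0,0,0,0],[0,0,0,0,0,0]]]' 0.05 30
python3 -m jog '[[[0,0,0,0,0,0],[0,0,0,0,0,0],[0,0,0,0,0,0],[0,0,0,0,0,0],[0,0,0,0,0,0]]]' 0.0 30
python3 m.py 0.6587 -0.2353 0.13 0.185
```

```text
clock: 2.9
tool_pos: [0.6584, -0.2348, 0.0289]
eef_rot: [0.996, 0.092, 0.0, 0.0]
contact_force: [0.4, 0.3, 0.4]
opening: 0.563
finger_force: 0.0
clock: 3.52
tool_pos: [0.6582, -0.2351, 0.0288]
eef_rot: [0.996, 0.092, 0.0, 0.0]
contact_force: [0.1, -0.0, -0.3]
opening: 0.252
finger_force: 30.0
t 3.52 tcp [ 0.6582 -0.2351  0.0288] open 22.2 F [ 0.1 -0.  -0.3] z [ 0. -0. -1.]
tool shift mm [   0.5    0.3 -101.2]
tool yaw -1.3870498690221735 tool z turn -0.0012535422272765828 (or +-pi) q7 -1.1736581801613384
```

```bash
python3 -m jog '[[[0,0,-0.01,0,0,0],[0,0,-0.03,0,0,0],[0,0,-0.03,0,0,0],[0,0,-0.02,0,0,0],[0,0,-0.01,0,0,0.053],[0,0,0,0,0,0],[0,0,0,0,0,0],[0,0,0,0,0,0]]]'
python3 m.py 0.5652 0.1818 0.13 0.132
python3 -c "
from h import *
print(B(406,262,.029),get_state()['finger_force'])"
```

```text
clock: 4.53
tool_pos: [0.6576, -0.2348, 0.1279]
eef_rot: [0.998, 0.066, -0.001, -0.0]
contact_force: [-0.7, 0.5, 0.2]
opening: 0.255
finger_force: 30.0
t 4.53 tcp [ 0.6576 -0.2348  0.1279] open 22.5 F [-0.7  0.5  0.2] z [-0.002  0.    -1.   ]
tool shift mm [ -37.1 -425.2   -1.8]
tool yaw -1.4394433012716858 tool z turn -0.0006469744767896302 (or +-pi) q7 -1.2039243718200532
[0.51481578 0.17663347 0.029     ] 29.999837893992662
```

```bash
python3 -m jog '[[[-0.002,-0.025,0,0,0,0],[-0.004,-0.045,0,0,0,0],[-0.004,-0.045,0,0,0,0],[-0.004,-0.045,0,0,0,0],[-0.004,-0.045,0,0,0,0],[-0.004,-0.045,0,0,0,0],[-0.004,-0.045,0,0,0,0],[-0.004,-0.045,0,0,0,0],[-0.003,-0.045,0,0,0,0],[-0.004,-0.04,0,0,0,0],[0,0,0,0,0,0],[0,0,0,0,0,0]]]'
python3 -m jog '[[[0,0,0,0,0,0],[0,0,0,0,0,0]]]'
python3 m.py 0.5652 0.1818 0.0355 0.132
```

```text
clock: 6.02
tool_pos: [0.5661, 0.1805, 0.1284]
eef_rot: [0.998, 0.065, -0.0, 0.001]
contact_force: [-0.3, -1.0, -1.1]
opening: 0.252
finger_force: 30.0
clock: 6.28
tool_pos: [0.5664, 0.18, 0.1287]
eef_rot: [0.998, 0.064, 0.0, 0.0]
contact_force: [-0.6, 0.1, -1.8]
opening: 0.254
finger_force: 30.0
t 6.28 tcp [0.5664 0.18   0.1287] open 22.4 F [-0.6  0.1 -1.8] z [ 0.    -0.001 -1.   ]
tool shift mm [-1.  -2.  93.2]
tool yaw -1.4420981741681922 tool z turn -0.00330184737329553 (or +-pi) q7 -1.7821831774428698
```

```bash
python3 -m jog '[[[-0.001,-0.002,0.02,0,0,0],[0,0,0.025,0,0,0],[0,0,0.015,0,0,0],[0,0,0,0,0,0],[0,0,0,0,0,0]]]'
python3 m.py 0.5652 0.1818 0.0345 0.132
python3 - <<'E'
from h import *
import cv2
f=snapshot("scene");i=f["frame"][:,:,::-1];cv2.imwrite("pics/s2.png",cv2.resize(i[130:310,170:380],None,fx=3,fy=3))
E
```

```text
clock: 6.9
tool_pos: [0.5654, 0.1833, 0.0693]
eef_rot: [0.998, 0.065, 0.001, -0.0]
contact_force: [-0.1, -0.8, -1.6]
opening: 0.253
finger_force: 30.0
t 6.9 tcp [0.5654 0.1833 0.0693] open 22.3 F [-0.1 -0.8 -1.6] z [ 0.001  0.    -1.   ]
tool shift mm [-0.5  1.5 34.8]
tool yaw -1.4403431286631323 tool z turn -0.0015468018682360807 (or +-pi) q7 -1.78392843988359
```

View pics/s2.png

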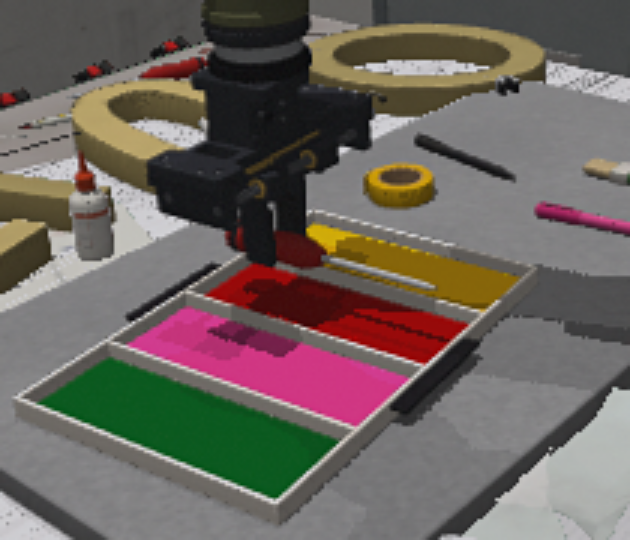

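The screwdriver is held level (handle at (275,245), shaft to (435,287)) with its shadow in the red bay. Next I lower it and open only slightly so the fingers clear the walls.

```bash
python3 -m jog '[[[0,0.001,0.012,0,0,0],[0,0,0.012,0,0,0],[0,0,0.007,0,0,0],[0,0,0.003,0,0,0],[0,0,0,0,0,0],[0,0,0,0,0,0]]]'
python3 m.py 0.5652 0.1818 0.0345 0.132
python3 -m jog '[[[0,0,0,0,0,0],[0,0,0,0,0,0],[0,0,0,0,0,0]]]' 0.033
python3 -m jog '[[[0,0,-0.01,0,0,0],[0,0,-0.03,0,0,0],[0,0,-0.03,0,0,0],[0,0,-0.02,0,0,0],[0,0,0,0,0,0],[0,0,0,0,0,0],[0,0,0,0,0,0]]]'
python3 m.py 0.422 -0.1863 0.125 0.043
```

```text
clock: 7.7
tool_pos: [0.5652, 0.1825, 0.0349]
eef_rot: [0.998, 0.065, 0.0, -0.0]
contact_force: [0.7, 0.2, -0.4]
opening: 0.253
finger_force: 30.0
t 7.7 tcp [0.5652 0.1825 0.0349] open 22.3 F [ 0.7  0.2 -0.4] z [ 0.001  0.    -1.   ]
tool shift mm [-0.1  0.7  0.4]
tool yaw -1.439982377445139 tool z turn -0.001186050650242798 (or +-pi) q7 -1.7821817762116776
clock: 8.07
tool_pos: [0.565, 0.1824, 0.0348]
eef_rot: [0.998, 0.065, 0.0, -0.0]
contact_force: [-0.2, -0.0, 0.2]
opening: 0.376
finger_force: 0.0
clock: 8.95
tool_pos: [0.5643, 0.1821, 0.1237]
eef_rot: [0.998, 0.065, -0.001, 0.0]
contact_force: [-1.4, 0.3, 0.1]
opening: 0.376
finger_force: 0.0
t 8.95 tcp [0.5643 0.1821 0.1237] open 33.1 F [-1.4  0.3  0.1] z [-0.002 -0.001 -1.   ]
tool shift mm [-189.1  346.7   -0.7]
tool yaw -1.4399556534801312 tool z turn 0.08784067331476564 (or +-pi) q7 -1.7838136191473877
```

```bash
python3 -m jog '[[[-0.01,0.018,0,0,0,0],[-0.02,0.038,0,0,0,0],[-0.02,0.038,0,0,0,0],[-0.02,0.038,0,0,0,0],[-0.02,0.038,0,0,0,0],[-0.02,0.038,0,0,0,0],[-0.02,0.038,0,0,0,0],[-0.02,0.038,0,0,0,0],[-0.02,0.038,0,0,0,0],[-0.019,0.025,0,0,0,0.088],[0,0,0,0,0,0],[0,0,0,0,0,0]]]' 0.048 30
python3 -m jog '[[[0,0,0,0,0,0],[0,0,0,0,0,0]]]'
python3 m.py 0.422 -0.1863 0.0268 0.043
```

```text
clock: 10.45
tool_pos: [0.4233, -0.1854, 0.1244]
eef_rot: [1.0, 0.022, 0.0, -0.0]
contact_force: [0.0, -0.4, 0.3]
opening: 0.543
finger_force: 0.0
clock: 10.7
tool_pos: [0.4234, -0.1853, 0.1247]
eef_rot: [1.0, 0.023, 0.0, -0.0]
contact_force: [1.2, -0.1, -0.4]
opening: 0.543
finger_force: 0.0
t 10.7 tcp [ 0.4234 -0.1853  0.1247] open 47.9 F [ 1.2 -0.1 -0.4] z [ 0.  0. -1.]
tool shift mm [-1.4  1.  97.9]
tool yaw -1.5256920157733234 tool z turn 0.0021043110215730465 (or +-pi) q7 -1.3210612209481574
```

```bash
python3 -m jog '[[[-0.0015,0.001,0.012,0,0,0],[0,0,0.03,0,0,0],[0,0,0.03,0,0,0],[0,0,0.016,0,0,0],[0,0,0.007,0,0,0],[0,0,0.002,0,0,0],[0,0,0,0,0,0],[0,0,0,0,0,0]]]'
python3 m.py 0.422 -0.1863 0.0268 0.043
python3 - <<'E'
from h import *
import cv2
f=snapshot("scene");i=f["frame"][:,:,::-1];cv2.imwrite("pics/s3.png",cv2.resize(i[130:280,200:470],None,fx=2.9,fy=2.9))
E
```

```text
clock: 11.7
tool_pos: [0.4217, -0.1875, 0.0283]
eef_rot: [1.0, 0.021, 0.001, 0.0]
contact_force: [-0.2, 0.0, 0.4]
opening: 0.546
finger_force: 0.0
t 11.7 tcp [ 0.4217 -0.1875  0.0283] open 48.1 F [-0.2  0.   0.4] z [ 0.001 -0.    -1.   ]
tool shift mm [ 0.3 -1.2  1.5]
tool yaw -1.528033795356023 tool z turn -0.000237468561126164 (or +-pi) q7 -1.3393788749002185
```

View pics/s3.png

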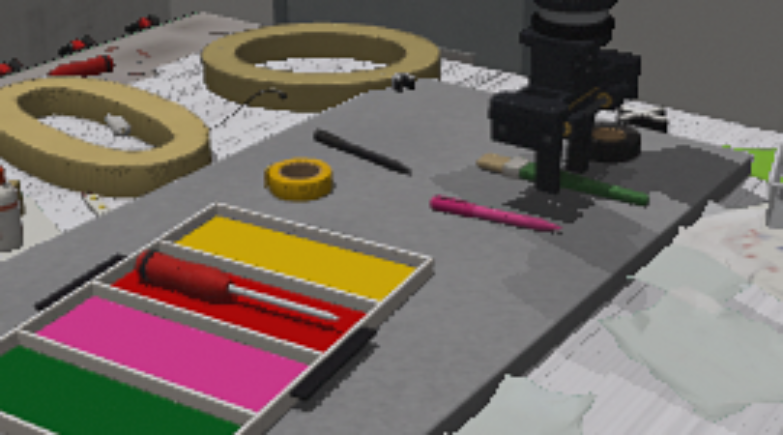

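The screwdriver lies in the red bay (handle (185,270), tip (338,318)), and the fingers straddle the brush at (550,180). Closing now, then lifting.

```bash
python3 -m jog '[[[0,-0.001,0.0013,0,0,0],[0,0,0,0,0,0],[0,0,0,0,0,0],[0,0,0,0,0,0],[0,0,0,0,0,0],[0,0,0,0,0,0]]]' 0.0 25
python3 m.py 0.422 -0.1863 0.0268 0.043
python3 -m jog '[[[0,0,-0.01,0,0,0],[0,0,-0.03,0,0,0],[0,0,-0.03,0,0,0],[0,0,-0.02,0,0,0],[0,0,-0.01,0,0,-0.089],[0,0,0,0,0,0],[0,0,0,0,0,0],[0,0,0,0,0,0]]]'
python3 m.py 0.4942 0.3418 0.127 0.132
```

```text
clock: 12.5
tool_pos: [0.4214, -0.1864, 0.0265]
eef_rot: [1.0, 0.021, 0.0, 0.0]
contact_force: [0.8, -0.0, 0.7]
opening: 0.24
finger_force: 24.9
t 12.5 tcp [ 0.4214 -0.1864  0.0265] open 21.2 F [ 0.8 -0.   0.7] z [ 0. -0. -1.]
tool shift mm [ 0.6 -0.1 -0.3]
tool yaw -1.5279602504106593 tool z turn -0.00016392361576222925 (or +-pi) q7 -1.3444464932880735
clock: 13.5
tool_pos: [0.421, -0.1862, 0.126]
eef_rot: [0.998, 0.065, -0.001, -0.0]
contact_force: [-0.4, 0.4, -0.4]
opening: 0.239
finger_force: 24.9
t 13.5 tcp [ 0.421  -0.1862  0.126 ] open 21.1 F [-0.4  0.4 -0.4] z [-0.001  0.    -1.   ]
tool shift mm [ 141.6 -513.9   -1. ]
tool yaw -1.4397272377862969 tool z turn -0.0009309109913999691 (or +-pi) q7 -1.2851015057244355
```

```bash
python3 -m jog '[[[0.006,-0.022,0,0,0,0],[0.013,-0.047,0,0,0,0],[0.013,-0.047,0,0,0,0],[0.013,-0.047,0,0,0,0],[0.013,-0.047,0,0,0,0],[0.013,-0.047,0,0,0,0],[0.013,-0.047,0,0,0,0],[0.013,-0.047,0,0,0,0],[0.013,-0.047,0,0,0,0],[0.013,-0.047,0,0,0,0],[0.013,-0.047,0,0,0,0],[0.006,-0.022,0,0,0,0]]]'
python3 -m jog '[[[0,0,0,0,0,0],[0,0,0,0,0,0],[0,0,0,0,0,0],[0,0,0,0,0,0]]]'
python3 m.py 0.4942 0.3418 0.0325 0.132
```

```text
clock: 15.0
tool_pos: [0.4936, 0.3458, 0.1256]
eef_rot: [0.998, 0.068, -0.0, -0.001]
contact_force: [1.2, -1.1, -0.9]
opening: 0.238
finger_force: 24.9
clock: 15.5
tool_pos: [0.4947, 0.3406, 0.1265]
eef_rot: [0.998, 0.065, -0.0, 0.0]
contact_force: [-0.2, 0.3, 0.4]
opening: 0.24
finger_force: 24.9
t 15.5 tcp [0.4947 0.3406 0.1265] open 21.1 F [-0.2  0.3  0.4] z [-0.    -0.001 -1.   ]
tool shift mm [-0.4 -1.3 94. ]
tool yaw -1.4406570459712045 tool z turn -0.0018607191763084785 (or +-pi) q7 -1.995888029643481
```

Release opens by about 9 mm, to 30 mm (65 mm over the backs), which fits the bay.

```bash
python3 -m jog '[[[0,-0.0013,0.01,0,0,0],[0,0,0.025,0,0,0],[0,0,0.025,0,0,0],[0,0,0.018,0,0,0],[0,0,0.01,0,0,0],[0,0,0.006,0,0,0],[0,0,0,0,0,0],[0,0,0,0,0,0]]]'
python3 m.py 0.4942 0.3418 0.0325 0.132
python3 -m jog '[[[0,0,0,0,0,0],[0,0,0,0,0,0],[0,0,0,0,0,0]]]' 0.030
python3 -m jog '[[[0,0,-0.01,0,0,0],[0,0,-0.03,0,0,0],[0,0,-0.03,0,0,0],[0,0,-0.02,0,0,0],[0,0,0,0,0,0],[0,0,0,0,0,0],[0,0,0,0,0,0]]]'
python3 m.py 0.4312 -0.0807 0.125 0.178
```

```text
clock: 16.5
tool_pos: [0.4947, 0.3434, 0.033]
eef_rot: [0.998, 0.066, 0.0, -0.0]
contact_force: [0.8, -0.8, -0.4]
opening: 0.24
finger_force: 24.9
t 16.5 tcp [0.4947 0.3434 0.033 ] open 21.1 F [ 0.8 -0.8 -0.4] z [ 0.001  0.001 -1.   ]
tool shift mm [-0.7  1.5  0.5]
tool yaw -1.4389767967784133 tool z turn -0.00018046998351728405 (or +-pi) q7 -1.9857535349986042
clock: 16.88
tool_pos: [0.4944, 0.3432, 0.0326]
eef_rot: [0.998, 0.066, 0.0, -0.0]
contact_force: [-0.1, -0.5, 0.1]
opening: 0.34
finger_force: 0.0
clock: 17.75
tool_pos: [0.4937, 0.3427, 0.1214]
eef_rot: [0.998, 0.066, -0.001, 0.001]
contact_force: [0.1, -0.2, 0.2]
opening: 0.341
finger_force: 0.0
t 17.75 tcp [0.4937 0.3427 0.1214] open 30.0 F [ 0.1 -0.2  0.2] z [-0.002 -0.001 -1.   ]
tool shift mm [-117.6  411.5   -3. ]
tool yaw -1.4389972551760035 tool z turn -0.0462009283811069 (or +-pi) q7 -1.9962888704380188
```

```bash
python3 -m jog '[[[-0.005,0.018,0,0,0,0],[-0.012,0.042,0,0,0,0],[-0.012,0.042,0,0,0,0],[-0.012,0.042,0,0,0,0],[-0.012,0.042,0,0,0,0],[-0.012,0.042,0,0,0,0],[-0.012,0.042,0,0,0,0],[-0.012,0.042,0,0,0,0],[-0.012,0.042,0,0,0,0],[-0.012,0.042,0,0,0,0],[-0.005,0.016,0,0,0,-0.046],[0,0,0,0,0,0]]]' 0.034 25
python3 -m jog '[[[0,0,0,0,0,0],[0,0,0,0,0,0],[0,0,0,0,0,0]]]'
python3 m.py 0.4312 -0.0807 0.0272 0.178
```

```text
clock: 19.25
tool_pos: [0.431, -0.0821, 0.122]
eef_rot: [0.996, 0.087, -0.001, 0.0]
contact_force: [0.1, -0.2, -0.2]
opening: 0.384
finger_force: 0.0
clock: 19.62
tool_pos: [0.4317, -0.0799, 0.1224]
eef_rot: [0.996, 0.09, 0.0, -0.0]
contact_force: [0.5, 0.2, -0.2]
opening: 0.384
finger_force: 0.0
t 19.62 tcp [ 0.4317 -0.0799  0.1224] open 33.8 F [ 0.5  0.2 -0.2] z [ 0.  0. -1.]
tool shift mm [-0.7  0.7 95.2]
tool yaw -1.3914605124328432 tool z turn 0.0013358143620534335 (or +-pi) q7 -1.419673731842615
```

```bash
python3 -m jog '[[[-0.0007,0.0007,0.012,0,0,0],[0,0,0.03,0,0,0],[0,0,0.025,0,0,0],[0,0,0.016,0,0,0],[0,0,0.009,0,0,0],[0,0,0.003,0,0,0],[0,0,0,0,0,0],[0,0,0,0,0,0]]]'
python3 m.py 0.4312 -0.0807 0.0272 0.178
python3 - <<'E'
from h import *
import cv2
f=snapshot("scene");i=f["frame"][:,:,::-1];cv2.imwrite("pics/s4.png",cv2.resize(i[130:310,160:430],None,fx=2.9,fy=2.9))
E
```

```text
clock: 20.62
tool_pos: [0.4356, -0.0824, 0.0317]
eef_rot: [0.996, 0.089, -0.005, -0.001]
contact_force: [0.1, 0.2, 0.4]
opening: 0.384
finger_force: 0.0
t 20.62 tcp [ 0.4356 -0.0824  0.0317] open 33.8 F [0.1 0.2 0.4] z [-0.01   0.002 -1.   ]
tool shift mm [-4.  -2.5  4.5]
tool yaw -1.3933417840641376 tool z turn -0.0005454572692409343 (or +-pi) q7 -2.014217182235471
```

View pics/s4.png

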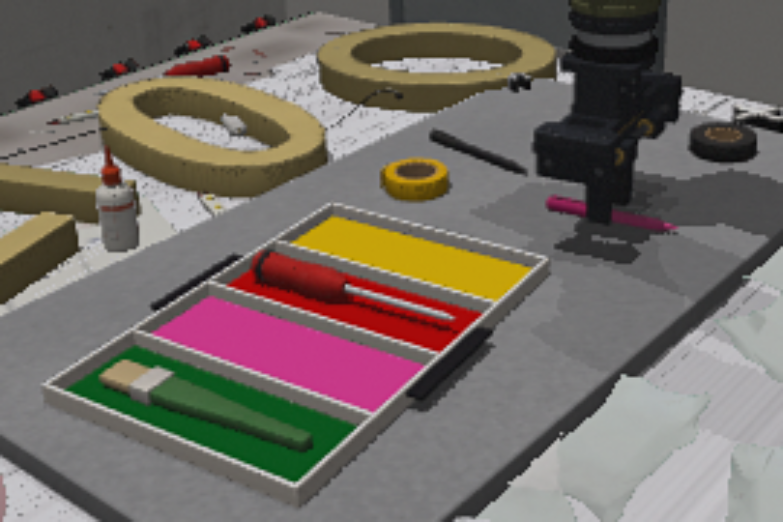

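The brush lies in the green bay ((120,375)–(305,440)), and the fingers are at the marker (600,210). q7 jumped near the inner reach limit, so I'll check the joints and grip a little further out.

```bash
python3 -m jog '[[[0.01,0,-0.002,0,0,0],[0.005,-0.0025,0,0,0,0],[0,0,0,0,0,0],[0,0,0,0,0,0]]]'
python3 m.py 0.4459 -0.078 0.0272 0.178; python3 -c "
from h import *
print(np.round(get_state()['q'],3))"
```

```text
clock: 21.18
tool_pos: [0.4496, -0.0775, 0.0338]
eef_rot: [0.996, 0.089, -0.005, -0.001]
contact_force: [0.4, 0.2, 0.5]
opening: 0.387
finger_force: 0.0
t 21.18 tcp [ 0.4496 -0.0775  0.0338] open 34.1 F [0.4 0.2 0.5] z [-0.01   0.002 -1.   ]
tool shift mm [-3.7 -0.2  6.6]
tool yaw -1.39293969050265 tool z turn -0.00014336370775325236 (or +-pi) q7 -2.0211468749182893
[ 0.123  0.882 -0.086  2.193  0.699  0.103 -2.021]
```

```bash
python3 -m jog '[[[0,0,0.004,0,0,0],[0,0,0.0025,0,0,0],[0,0,0,0,0,0],[0,0,0,0,0,0]]]'
python3 m.py 0.4496 -0.0774 0.0272 0.178; python3 -c "
from h import *
print(np.round(get_state()['q'],3))"
```

```text
clock: 21.68
tool_pos: [0.45, -0.0775, 0.0272]
eef_rot: [0.996, 0.089, -0.005, -0.001]
contact_force: [0.4, -0.6, 0.2]
opening: 0.386
finger_force: 0.0
t 21.68 tcp [ 0.45   -0.0775  0.0272] open 34.0 F [ 0.4 -0.6  0.2] z [-0.01   0.002 -1.   ]
tool shift mm [-0.4 -0.2  0. ]
tool yaw -1.3929191219996402 tool z turn -0.0001227952047440084 (or +-pi) q7 -2.031135720535942
[ 0.113  0.897 -0.07   2.193  0.709  0.083 -2.031]
```

```bash
python3 -m jog '[[[0,0,0,0,0,0],[0,0,0,0,0,0],[0,0,0,0,0,0],[0,0,0,0,0,0],[0,0,0,0,0,0],[0,0,0,0,0,0]]]' 0.0 25
python3 -m jog '[[[0,0,-0.01,0,0,0],[0.005,0,-0.025,0,0,0],[0.01,0,-0.03,0,0,0],[0.01,0,-0.025,0,0,0],[0.01,0,-0.01,0,0.01,0.046],[0,0,0,0,0,0],[0,0,0,0,0,0],[0,0,0,0,0,0]]]'
python3 m.py 0.5237 0.261 0.127 0.132; python3 -c "
from h import *
print(np.round(get_state()['q'],3))"
```

```text
clock: 22.42
tool_pos: [0.4502, -0.0775, 0.0274]
eef_rot: [0.996, 0.089, -0.005, -0.001]
contact_force: [-0.5, -0.1, 0.9]
opening: 0.122
finger_force: 25.0
clock: 23.42
tool_pos: [0.4845, -0.0715, 0.1261]
eef_rot: [0.998, 0.066, -0.001, -0.002]
contact_force: [0.2, 0.1, -0.7]
opening: 0.123
finger_force: 25.0
t 23.43 tcp [ 0.4845 -0.0715  0.1261] open 10.8 F [ 0.2  0.1 -0.7] z [-0.002  0.003 -1.   ]
tool shift mm [ 8.270e+01 -3.244e+02  1.000e-01]
tool yaw -1.4385879554754886 tool z turn 0.000208371319407874 (or +-pi) q7 -1.9526462402852849
[ 0.28   0.725 -0.364  2.061  0.562  0.453 -1.953]
```

```bash
python3 -m jog '[[[0.005,-0.02,0,0,0,0],[0.01,-0.04,0,0,0,0],[0.01,-0.04,0,0,0,0],[0.01,-0.04,0,0,0,0],[0.005,-0.02,0,0,0,0],[0,0,0,0,0,0],[0,0,0,0,0,0]]]'
python3 m.py 0.5237 0.261 0.127 0.132; python3 -c "
from h import *
print(np.round(get_state()['q'],3))"
```

```text
clock: 24.3
tool_pos: [0.5035, 0.0907, 0.127]
eef_rot: [0.998, 0.065, -0.0, -0.001]
contact_force: [0.5, -0.4, -0.1]
opening: 0.121
finger_force: 25.0
t 24.3 tcp [0.5035 0.0907 0.127 ] open 10.6 F [ 0.5 -0.4 -0.1] z [-0.001  0.001 -1.   ]
tool shift mm [  42.2 -166.2    0.2]
tool yaw -1.4401361728734217 tool z turn -0.0013398460785252198 (or +-pi) q7 -2.198528352347895
[-0.062  0.737 -0.337  1.999  0.492  0.485 -2.199]
```

```bash
python3 -m jog '[[[0.005,-0.02,0,0,0,0],[0.01,-0.04,0,0,0,0],[0.01,-0.04,0,0,0,0],[0.01,-0.04,0,0,0,0],[0.007,-0.026,0,0,0,0],[0,0,0,0,0,0],[0,0,0,0,0,0],[0,0,0,0,0,0]]]'
python3 m.py 0.5237 0.261 0.0325 0.132; python3 -c "
from h import *
print(np.round(get_state()['q'],3))"
```

```text
clock: 25.3
tool_pos: [0.5241, 0.2598, 0.1279]
eef_rot: [0.998, 0.064, 0.0, -0.001]
contact_force: [0.6, -0.6, -0.3]
opening: 0.121
finger_force: 25.0
t 25.3 tcp [0.5241 0.2598 0.1279] open 10.6 F [ 0.6 -0.6 -0.3] z [-0.     0.001 -1.   ]
tool shift mm [-0.3 -1.1 95.4]
tool yaw -1.4417482821783236 tool z turn -0.002951955383426963 (or +-pi) q7 -2.3668636953447826
[-0.344  0.801 -0.337  1.78   0.414  0.63  -2.367]
```

```bash
python3 -m jog '[[[0,-0.001,0.01,0,0,0],[0,0,0.025,0,0,0],[0,0,0.025,0,0,0],[0,0,0.018,0,0,0],[0,0,0.01,0,0,0],[0,0,0.006,0,0,0],[0,0,0,0,0,0],[0,0,0,0,0,0]]]'
python3 m.py 0.5237 0.261 0.0327 0.132
```

```text
clock: 26.3
tool_pos: [0.5242, 0.2641, 0.0346]
eef_rot: [0.998, 0.066, 0.001, -0.002]
contact_force: [0.4, -0.7, 0.7]
opening: 0.12
finger_force: 25.0
t 26.3 tcp [0.5242 0.2641 0.0346] open 10.6 F [ 0.4 -0.7  0.7] z [ 0.001  0.004 -1.   ]
tool shift mm [-0.9  3.   1.9]
tool yaw -1.439003584664891 tool z turn -0.00020725786999431506 (or +-pi) q7 -2.4314882060773844
```

```bash
python3 -m jog '[[[0,0.003,0.0015,0,0,0],[0,0,0,0,0,0],[0,0,0,0,0,0]]]'
python3 m.py 0.5237 0.261 0.0327 0.132
python3 -m jog '[[[0,0,0,0,0,0],[0,0,0,0,0,0],[0,0,0,0,0,0]]]' 0.022
python3 -m jog '[[[0,0,-0.01,0,0,0],[0,0,-0.03,0,0,0],[0,0,-0.03,0,0,0],[0,0,-0.03,0,0,0],[0,0,0,0,0,0],[0,0,0,0,0,0.1],[0,0,0,0,0,0.17],[0,0,0,0,0,0.17],[0,0,0,0,0,0.17],[0,0,0,0,0,0.17],[0,0,0,0,0,0]]]'
python3 - <<'E'
from h import *
import cv2
move([.6213,-.0309,.13],0.13);print(np.round(get_state()['q'],3))
f=snapshot("scene");i=f["frame"][:,:,::-1];cv2.imwrite("pics/s5.png",cv2.resize(i[130:310,160:430],None,fx=2.9,fy=2.9))
E
```

```text
clock: 26.68
tool_pos: [0.5244, 0.2607, 0.0327]
eef_rot: [0.998, 0.066, 0.001, -0.002]
contact_force: [0.2, -0.1, 0.7]
opening: 0.118
finger_force: 25.0
t 26.68 tcp [0.5244 0.2607 0.0327] open 10.4 F [ 0.2 -0.1  0.7] z [ 0.001  0.003 -1.   ]
tool shift mm [-0.7 -0.4  0. ]
tool yaw -1.4390723014474842 tool z turn -0.00027597465258821785 (or +-pi) q7 -2.429613177949042
clock: 27.05
tool_pos: [0.5242, 0.2609, 0.0325]
eef_rot: [0.998, 0.066, 0.0, -0.002]
contact_force: [0.0, 0.2, 0.9]
opening: 0.246
finger_force: 0.0
clock: 28.42
tool_pos: [0.5236, 0.2604, 0.1319]
eef_rot: [0.948, -0.317, -0.0, -0.0]
contact_force: [-0.2, -0.0, -0.1]
opening: 0.251
finger_force: 0.0
t 28.43 tcp [0.5236 0.2604 0.1319] open 22.1 F [-0.2 -0.  -0.1] z [ 0.     0.001 -1.   ]
tool shift mm [253.4 173.8   1.7]
tool yaw -2.2167471155030753 tool z turn 0.7948455380867179 (or +-pi) q7 -2.644397033267952
[-0.592  0.783  0.09   1.793 -0.119  0.571 -2.644]
```

View pics/s5.png

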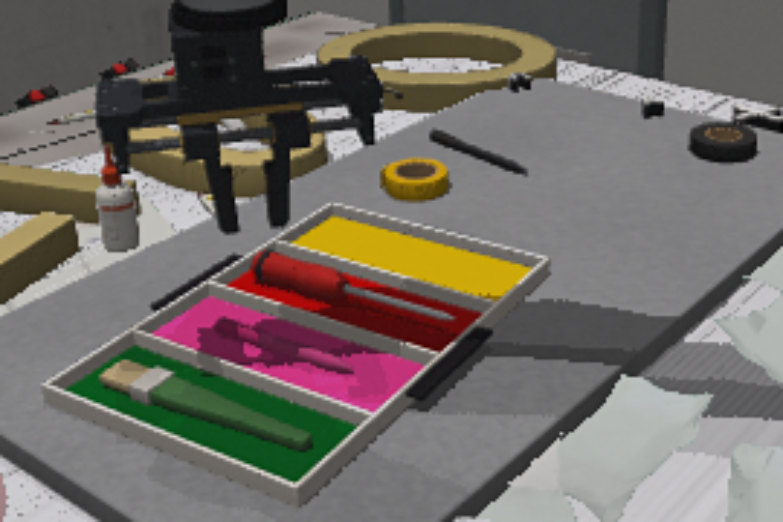

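The marker lies in the pink bay ((215,330)–(355,370)). A positive turn brings q7 near its limit, so I'll turn the other way.

```bash
python3 -m jog '[[[0,0,0,0,0,-0.1],[0,0,0,0,0,-0.18],[0,0,0,0,0,-0.18],[0,0,0,0,0,-0.18],[0,0,0,0,0,-0.18],[0,0,0,0,0,-0.18],[0,0,0,0,0,-0.18],[0,0,0,0,0,-0.18],[0,0,0,0,0,-0.18],[0,0,0,0,0,-0.18],[0,0,0,0,0,-0.18],[0,0,0,0,0,-0.18]]]' 0.088 30
python3 -m jog '[[[0,0,0,0,0,-0.18],[0,0,0,0,0,-0.1],[0,0,0,0,0,0],[0,0,0,0,0,0],[0,0,0,0,0,0]]]'
python3 - <<'E'
from h import *
move([.6213,-.0309,.13],0.13);print(np.round(get_state()['q'],3))
E
```

```text
clock: 29.98
tool_pos: [0.5246, 0.2602, 0.1326]
eef_rot: [0.752, 0.659, 0.002, -0.001]
contact_force: [0.4, 0.3, -0.5]
opening: 1.002
finger_force: 0.0
clock: 30.6
tool_pos: [0.5243, 0.2605, 0.1326]
eef_rot: [0.656, 0.755, 0.002, -0.001]
contact_force: [0.9, 0.5, 0.1]
opening: 1.0
finger_force: 0.0
t 30.6 tcp [0.5243 0.2605 0.1326] open 88.1 F [0.9 0.5 0.1] z [ 0.001  0.003 -1.   ]
tool shift mm [-302.1   55.2    1.7]
tool yaw 0.14058591200528625 tool z turn 0.010585912005286247 (or +-pi) q7 -0.9811169184899601
[-0.222  0.831 -0.56   1.771  0.631  0.724 -0.981]
```

```bash
python3 -m jog '[[[-0.02,0.004,0,0,0,0],[-0.04,0.007,0,0,0,0],[-0.04,0.007,0,0,0,0],[-0.04,0.007,0,0,0,0],[-0.04,0.007,0,0,0,0],[-0.04,0.007,0,0,0,0],[-0.04,0.007,0,0,0,0],[-0.032,0.006,0,0,0,0],[-0.01,0.003,0,0,0,0.01],[0,0,0,0,0,0],[0,0,0,0,0,0],[0,0,0,0,0,0]]]'
python3 - <<'E'
from h import *
import cv2
move([.6213,-.0309,.0285],0.13);print(np.round(get_state()['q'],3))
E
```

```text
clock: 32.1
tool_pos: [0.6208, -0.029, 0.1319]
eef_rot: [0.658, 0.753, 0.002, -0.001]
contact_force: [-0.4, 0.5, 0.3]
opening: 0.995
finger_force: 0.0
t 32.1 tcp [ 0.6208 -0.029   0.1319] open 87.7 F [-0.4  0.5  0.3] z [ 0.     0.004 -1.   ]
tool shift mm [-2.400e+00  1.000e-01  1.034e+02]
tool yaw 0.1336669972990043 tool z turn 0.0036669972990042154 (or +-pi) q7 -0.4639603204049463
[ 0.305  0.882 -0.616  1.655  0.652  0.819 -0.464]
```

```bash
python3 -m jog '[[[-0.002,0,0.012,0,0,0],[0,0,0.03,0,0,0],[0,0,0.03,0,0,0],[0,0,0.02,0,0,0],[0,0,0.008,0,0,0],[0,0,0.003,0,0,0],[0,0,0,0,0,0],[0,0,0,0,0,0]]]'
python3 - <<'E'
from h import *
import cv2
move([.6213,-.0309,.0285],0.13)
f=snapshot("scene");i=f["frame"][:,:,::-1];cv2.imwrite("pics/s6.png",cv2.resize(i[130:280,220:420],None,fx=3,fy=3))
E
```

```text
clock: 33.1
tool_pos: [0.622, -0.0324, 0.0295]
eef_rot: [0.659, 0.752, 0.002, -0.0]
contact_force: [0.4, -0.0, -0.5]
opening: 0.997
finger_force: 0.0
t 33.1 tcp [ 0.622  -0.0324  0.0295] open 87.8 F [ 0.4 -0.  -0.5] z [ 0.002  0.003 -1.   ]
tool shift mm [ 1.6 -0.5  1. ]
tool yaw 0.13092282340886857 tool z turn 0.0009228234088685117 (or +-pi) q7 -0.5550862743541994
```

View pics/s6.png

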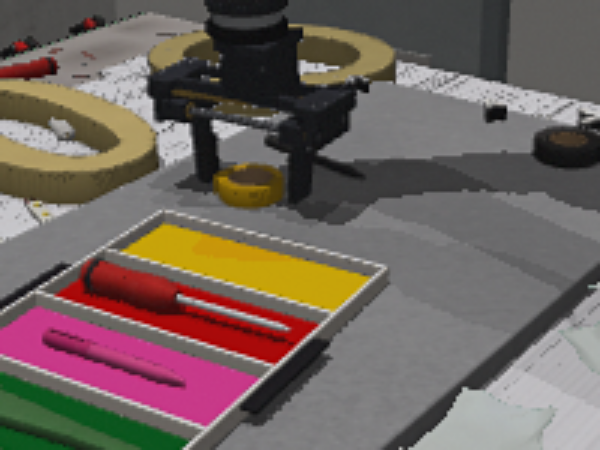

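The fingers straddle the yellow roll at (250,185), and the other three tools are in their bays. Closing, then lifting.

```bash
python3 -m jog '[[[0.001,0,0,0,0,0],[0,0,0,0,0,0],[0,0,0,0,0,0],[0,0,0,0,0,0]]]' 0.04 25
python3 -m jog '[[[0,0,-0.01,0,0,0],[0,0,-0.03,0,0,0],[0,0,-0.03,0,0,0],[0,0,-0.02,0,0,0],[0,0,0,0,0,0],[0,0,0,0,0,0],[0,0,0,0,0,0]]]'
python3 m.py 0.5264 0.0919 0.12 -1.439;  python3 -c "
from h import *
print(get_state()['finger_force'])"
```

```text
clock: 33.65
tool_pos: [0.6214, -0.0314, 0.0288]
eef_rot: [0.659, 0.752, 0.002, -0.001]
contact_force: [0.1, -0.3, 0.5]
opening: 0.689
finger_force: 25.0
clock: 34.52
tool_pos: [0.6204, -0.0319, 0.1174]
eef_rot: [0.659, 0.752, 0.001, -0.002]
contact_force: [-0.6, 0.3, -0.1]
opening: 0.696
finger_force: 25.0
t 34.52 tcp [ 0.6204 -0.0319  0.1174] open 61.3 F [-0.6  0.3 -0.1] z [-0.002  0.003 -1.   ]
tool shift mm [135. -77.  -2.]
tool yaw 0.13117699820172946 tool z turn -0.0006193285931670456 (or +-pi) q7 -0.47469690706404893
24.999693945328545
```

```bash
python3 -m jog '[[[0.015,-0.008,0,0,0,0],[0.03,-0.017,0,0,0,0],[0.03,-0.017,0,0,0,0],[0.03,-0.017,0,0,0,0],[0.02,-0.012,0,0,0,0],[0.01,-0.006,0,0,0,0],[0,0,0,0,0,0],[0,0,0,0,0,0],[0,0,0,0,0,0]]]'
python3 m.py 0.5264 0.0919 0.0345 -1.439
```

```text
clock: 35.65
tool_pos: [0.5278, 0.0911, 0.1189]
eef_rot: [0.66, 0.751, 0.001, -0.001]
contact_force: [0.3, 0.0, -0.8]
opening: 0.689
finger_force: 25.0
t 35.65 tcp [0.5278 0.0911 0.1189] open 60.7 F [ 0.3  0.  -0.8] z [ 0.001  0.003 -1.   ]
tool shift mm [ 0.8 -1.4 84.4]
tool yaw 0.12906455152209473 tool z turn -0.002731775272801773 (or +-pi) q7 -0.8131050819291221
```

```bash
python3 -m jog '[[[0.001,-0.001,0.01,0,0,0],[0,0,0.025,0,0,0],[0,0,0.022,0,0,0],[0,0,0.015,0,0,0],[0,0,0.008,0,0,0],[0,0,0.004,0,0,0],[0,0,0,0,0,0],[0,0,0,0,0,0]]]'
python3 m.py 0.5264 0.0919 0.0345 -1.439
python3 -m jog '[[[0,0,0,0,0,0],[0,0,0,0,0,0],[0,0,0,0,0,0],[0,0,0,0,0,0]]]' 0.078
python3 -m jog '[[[0,0,-0.01,0,0,0],[0,0,-0.03,0,0,0],[0,0,-0.03,0,0,0],[0,0,-0.03,0,0,0],[0,0,-0.03,0,0,0],[0,0,-0.03,0,0,0],[0,0.04,0,0,0,0],[0,0.05,0,0,0,0],[0,0.05,0,0,0,0],[0,0,0,0,0,0],[0,0,0,0,0,0]]]'
```

```text
clock: 36.65
tool_pos: [0.5265, 0.0933, 0.0355]
eef_rot: [0.659, 0.752, 0.002, -0.001]
contact_force: [-0.4, -0.6, -0.6]
opening: 0.695
finger_force: 25.0
t 36.65 tcp [0.5265 0.0933 0.0355] open 61.2 F [-0.4 -0.6 -0.6] z [ 0.001  0.004 -1.   ]
tool shift mm [-1.4 -0.3  1. ]
tool yaw 0.1309042932455175 tool z turn -0.0008920335493789455 (or +-pi) q7 -0.9437662298017122
clock: 37.15
tool_pos: [0.5262, 0.0932, 0.0351]
eef_rot: [0.659, 0.752, 0.001, -0.001]
contact_force: [0.2, 0.7, 0.3]
opening: 0.884
finger_force: 0.0
clock: 38.52
tool_pos: [0.6635, 0.1111, 0.1951]
eef_rot: [0.659, 0.752, 0.001, -0.002]
contact_force: [-0.8, -0.2, 0.1]
opening: 0.884
finger_force: 0.0
```

```bash
python3 - <<'E'
from h import *
import cv2
f=snapshot("scene");i=f["frame"][:,:,::-1];cv2.imwrite("pics/s7.png",cv2.resize(i[130:310,160:430],None,fx=2.9,fy=2.9))
f=snapshot("top");i=f["frame"][:,:,::-1];cv2.imwrite("pics/t7.png",cv2.resize(i[110:310,145:495],None,fx=2.2,fy=2.2))
E
```

```text
(no output)
```

View pics/s7.png

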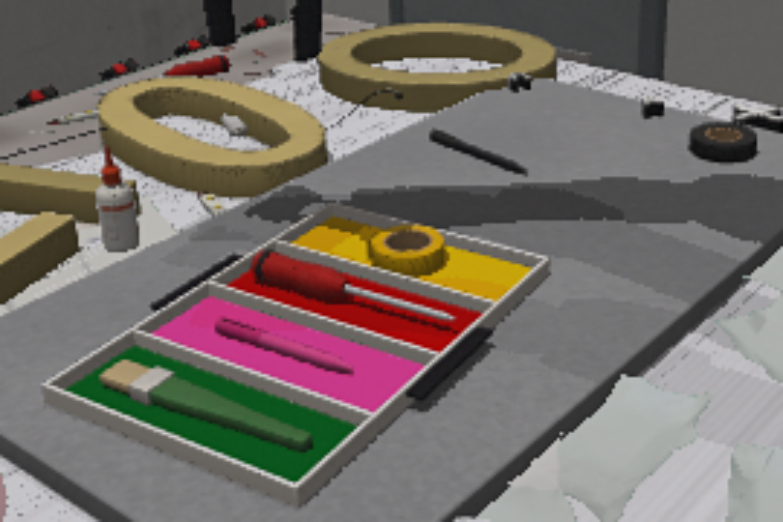

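View pics/t7.png

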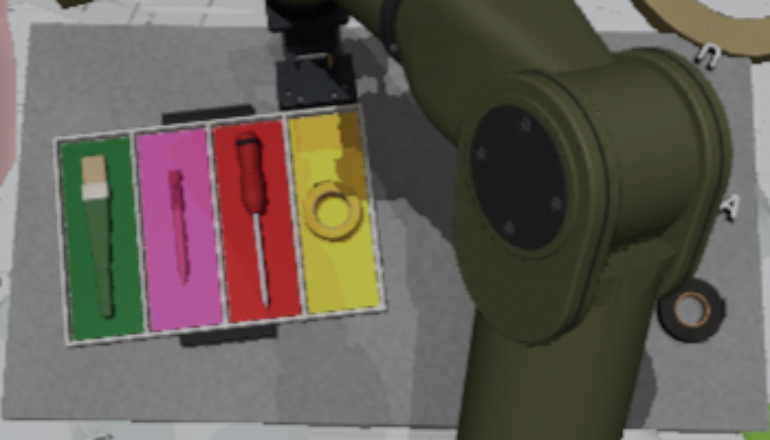

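All four items lie in their own-coloured bays: brush (97,235), marker (178,227), screwdriver (252,220), and tape (331,210) in the top crop. The tape lies flat and the black pen and roll haven't moved, so I'm handing in.

```bash
python3 -c "
from plant import *
print(finish_job())"
```

```text
the job is handed in; nothing more can be done
None
```

The screwdriver, dust brush, marker and yellow tape lie flat in their own-coloured bays, packed in the order listed by about 38.5 s on the robot's clock; the black tape and black pen were left untouched, and the job is handed in (no verdict came back).

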